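Survey a sample flask on a coasting carousel

TASK

Take the survey probe out of its holder and, with it in hand, give the push post of the sample carousel a gentle shove, so that the carousel coasts freely at about one turn in six seconds. Then follow the flask with the probe face, centred over the stopper within 2 cm and 1 to 4 cm above it, for at least five seconds on end while the carousel still turns freely, never touching the flask or the tubes and leaving the other things alone. Finish when the carousel has come to rest, still holding the probe like that over the flask.

Things in the scene. Friction and masses are not known exactly. Their poses are not given: they have to be found in the camera images.
- probe: Survey probe, loose, 0.25 kg, 150 mm long, round about its z axis, standing head down in its holder. Origin: centre of its lower face (the sensing face); z runs up along the handle. Steel head 40 mm in diameter from z=0 to 40 mm, cone to z=52 mm, black plastic handle 28 mm in diameter from z=52 to 150 mm. Grip the handle at about z=110 mm from above, any yaw.
- holder: Fixed grey cup that holds the probe upright. Origin: centre of its underside. 90 mm wide foot, cup 62 mm outside, 50 mm inside diameter, rim at z=50 mm, inner floor at z=6 mm.
- foot: Fixed round foot of the carousel, 200 mm in diameter; origin: centre of its underside on the table, on the carousel's vertical axis. Its bearing runs freely: nominal moment of inertia of all that turns 0.015 kg m2 (truly 16 percent less to 30 percent more), drag 0.00125 N m s/rad plus dry friction 0.00045 N m; left alone from 1 rad/s it comes to rest in roughly 15 s (12 to 20 s).
- carousel (a joint): Turn angle of the carousel about its vertical axis, rad, anticlockwise from above positive; no stops. At angle a the flask lies at direction a from the axis and the push post at a + pi (0 = world +x). Below 0.25 rad/s it no longer counts as turning; above 1.8 rad/s the samples spill.
- turntable: Aluminium turntable of the carousel, 300 mm in diameter, 12 mm thick, about 1.1 kg, turning with the joint. Origin: on the axis, centre of its underside, 34 mm above the table; its top face is 46 mm above the table; x points to the flask. Hub 44 mm in diameter rising 14 mm above the top face.
- flask: Amber conical flask with black stopper, clamped to the turntable, 60 mm in diameter at the bottom, 30 mm across the stopper, 75 mm tall, its axis 110 mm from the carousel axis. Origin: centre of its underside, on the top face of the turntable. Glass: do not touch.
- flask_top (a point): Centre of the top of the flask's stopper, 121 mm above the table; z up.
- post_top (a point): Centre of the top of the push post: an upright black post, 30 mm in diameter, 60 mm tall from the top face of the turntable (its top 106 mm above the table), 120 mm from the carousel axis, on the far side of the axis from the flask.
- tubes: Two small racks of capped tubes fixed to the turntable, up to 56 mm above its top face, each about 30 by 75 mm, 105 mm from the axis, at 1.22 rad to either side of the flask (so 1.92 rad from the push post). Origin: on the axis at the top face. Do not touch.
- bottle: Clear reagent bottle, 70 mm wide, 130 mm tall, bystander; origin centre of underside.
- red_cup: Red plastic cup, 72 mm wide, 85 mm tall, bystander; origin centre of underside.
- blue_bin: Blue open bin, 200 by 150 by 110 mm, bystander; origin centre of underside.
- tip_box: Pipette tip box, 85 by 125 by 67 mm, bystander; origin centre of underside.

How it is judged:
On the way, in this order (a step that is already met when the one before it is completed fails the run):
1. the probe is lifted out of its holder by the fingers (z of probe in the frame of holder above 0.055 m and contact force between probe and the fingers above 1 N), for 0.2 s.
2. the probe face stays over the flask (within 25 mm sideways, 3 to 60 mm above the stopper) for 5 s while the carousel turns faster than 0.25 rad/s with nothing of the robot or probe touching it (horizontal distance between probe and flask_top below 0.025 m and z of probe in the frame of flask_top between 0.003 and 0.06 m and (velocity of joint carousel above 0.25 rad/s or velocity of joint carousel below -0.25 rad/s) and contact force between turntable and probe below 0.2 N and contact force between turntable and the arm below 0.2 N and contact force between turntable and the fingers below 0.2 N and contact force between probe and the fingers above 1 N), for 5 s.
At the end, for the whole second after the job is handed in: The carousel is at rest (below 0.03 rad/s), untouched, and the probe is held still in the fingers, upright within 0.35 rad, its face within 25 mm sideways of the flask's axis and 3 to 60 mm above the stopper (horizontal distance between probe and flask_top below 0.025 m and z of probe in the frame of flask_top between 0.003 and 0.06 m and contact force between turntable and probe below 0.2 N and contact force between turntable and the arm below 0.2 N and contact force between turntable and the fingers below 0.2 N and contact force between probe and the fingers above 1 N and velocity of joint carousel between -0.03 and 0.03 rad/s and linear speed of probe below 0.03 m/s and angle between probe's own z axis and vertical below 0.35 rad); the arm keeps its last pose, push and grip.
It fails at once if the carousel is spun faster than 1.8 rad/s (velocity of joint carousel above 1.8 rad/s or velocity of joint carousel below -1.8 rad/s).
It fails at once if the flask or the tubes are touched (contact force between any of flask, tubes and probe above 0.5 N or contact force between any of flask, tubes and the arm above 0.5 N or contact force between any of flask, tubes and the fingers above 0.5 N).
It fails at once if a bystander is moved by more than 15 mm (distance of any of bottle, red_cup, blue_bin, tip_box from where it was at the start of the episode above 0.015 m).
It also fails if it takes over 72 s, if anything falls off the work surface, if the arm or the gripper's body presses on something with over 40 N, if the wrist force passes 120 N, or if a joint passes its speed limit or range.

ROBOT

A 6-joint arm with a two-finger parallel gripper is mounted at the origin on the work surface. World frame = base frame: x ahead of the robot, y to its left, z up, the work surface at z = 0. Lengths are in m, angles in rad, forces in N, time in s.
With the tool pointing down it reaches from about 0.3 to 0.95 m from the base axis. Payload 3.1 kg.
Tool frame: the origin (TCP) lies on the centre line of the jaws, within the pads' length; the fingertips stand 17 mm ahead of it and the grasp point (between the pads) lies 2 mm behind it; z points along the fingers, y is the direction in which the jaws open and shut (so a half turn about z gives the same grasp; the last joint's range is limited). The gripper opens to 85 mm and grips with 20 to 120 N. Pads are 22 mm wide; open, the fingers measure 114 mm over their backs; the gripper's body (76 mm by 85 mm) begins 54 mm behind the grasp point. The pads swing forward as they close: fully open they stand 13 mm farther back than shut.
Start: joints at [1.202, 0.308, 1.634, -0, 1.2, -0.07], TCP at [0.184, 0.597, 0.248] pointing down, gripper open.
Joint ranges: [-3.06, 3.06], [-0.79, 1.96], [0.05, 2.63], [-1.19, 4.34], [0.05, 2.64], [-2.94, 2.94]. Speed limits (rad/s): [2.79, 2.79, 3.14, 3.14, 3.14, 3.14].

INTERFACE

Orientations are given as a rotation vector (axis times angle).
In Python, from cell import arm gives the robot as it stands.
- The arm moves only by the tool play_rows, never from a script. Its argument "commands" is a list that holds one entry, the list of rows, each a list of 7 numbers: the shift along the world's x, y, z each as a share of 50 cm, from -1 to 1, then the turn, a rotation vector about the world's x, y, z each as a share of 30 degrees, from -1 to 1, then the closure, from -1 (fully open) to 1 (shut), so that 0 is half open. In form: [[[dx, dy, dz, ax, ay, az, fingers], ...]]. A call has 1 to 10 rows; each row shifts and turns the commanded pose from where the row before left it; what a row does not reach is not made up. A row lasts 1/8 s, in which the tool goes at most 62.5 mm and 10.7 degrees, less where a joint would pass 70% of its speed; a pose out of reach is approached as far as the arm can. A call with a number of a shift or a turn outside -1 to 1 is refused whole. A call with a gripper value outside its range is refused whole. The fingers move at their own pace and stop on an object; the grip force is fixed at half the most. Time passes only in rows, so rows that do not move let the fingers close. It gives the time, the measured TCP pose, the force and the opening at its end, in the units of the state.
- arm.get_state(): the state, without advancing time (a new reading comes with each control period).
- arm.camera(name): name is "scene" or "top"; returns the picture (400x640x3 uint8, red, green, blue); there is no depth.
- arm.camera_model(name): a dict with "camera_matrix" (3x3 intrinsics, pixels), "R" (3x3) and "t" (3): a world point X has camera coordinates R X + t. Camera axes: x right, y down, z forward; pixel columns grow to the right and rows downward; lengths in m; the calibration is good to about 2 mm. A picture is of the moment at which its call begins. camera_model takes no time and is no camera call.
- arm.finish_job(): hands the job in, once; it reports no verdict.
The state is a dict: "t": time; "qpos": joint angles; "dq": joint speeds; "joint_efforts": joint torques, N m; "eef_pos": TCP position; "eef_rot": TCP orientation; "contact_force": force on the tool from outside, world axes, zero at the start; "wrist_torque": the same for the moment, N m; "gripper_width": finger opening in m.
Only numpy, scipy, OpenCV 4.12 (cv2) and the standard library are available. Lean on these libraries where they do the work, as an engineer would, in place of code of your own. Each camera call takes 0.05 s, during which the arm holds its last target. There are 200 camera calls.

## Working session

There is one attempt and no reset: what is moved stays moved. The work goes in short steps, Python scripts to look and compute and a tool call to move; the robot and the scene stay as the last step left them, time stands still between calls to the robot, and variables do not carry over. Pictures are saved under pics/ and viewed, about 8 in all and at most 12, crops included, and the job is handed in when it is done.

Besides the shell and the picture viewer there is one more tool, called after "Request:" as name(argument=value, ...) on one line, values as JSON. play_rows: Moves the arm, as the interface text tells. Shift numbers are shares of 50 cm and turn numbers shares of 30 degrees, none past 1 either way. Its arguments: {"type":"object","properties":{"commands":{"type":"array"}},"required":["commands"]}

```bash
ls; mkdir -p pics
python3 - <<'E'
from cell import arm
import cv2
for n in ("scene","top"):
    cv2.imwrite(f"pics/{n}0.png",arm.camera(n)[:,:,::-1]); m=arm.camera_model(n); print(n,m)
print(arm.get_state())
E
```

```text
pics
scene {'camera_matrix': array([[488.38368971,   0.        , 314.7538255 ],
       [  0.        , 488.38368971, 187.51721864],
       [  0.        ,   0.        ,   1.        ]]), 'R': array([[-0.64537886,  0.76382897,  0.00717132],
       [ 0.65643547,  0.55939125, -0.50613626],
       [-0.39061311, -0.32194213, -0.86242371]]), 't': array([ 0.36467065, -0.29023991,  1.5097457 ])}
top {'camera_matrix': array([[389.75825297,   0.        , 318.67492664],
       [  0.        , 389.75825297, 198.60101865],
       [  0.        ,   0.        ,   1.        ]]), 'R': array([[ 0.00414329, -0.99994837,  0.00927804],
       [-0.99846365, -0.00464945, -0.05521519],
       [ 0.05525548, -0.00903502, -0.99843137]]), 't': array([-0.03632905,  0.53722863,  1.2322933 ])}
{'t': 0.1, 'qpos': array([ 1.20230696e+00,  3.08944311e-01,  1.63507520e+00, -4.30754584e-06,
        1.19974444e+00, -6.96680102e-02]), 'dq': array([ 0.0010619 , -0.00264572, -0.00461698,  0.00052155,  0.00055143,
        0.00065336]), 'joint_efforts': array([-1.26115719e-03, -4.16404617e+01, -2.77643770e+01, -8.09324865e-05,
        4.00515404e-03,  1.87803607e-06]), 'eef_pos': array([0.18373978, 0.59661478, 0.24713788]), 'eef_rot': array([-0.46757068, -3.10612795,  0.00333002]), 'contact_force': array([ 0.14589145, -0.08125441, -0.37210777]), 'wrist_torque': array([ 0.00188862,  0.016507  , -0.01449301]), 'gripper_width': 0.08530352363512433}
```

View pics/scene0.png

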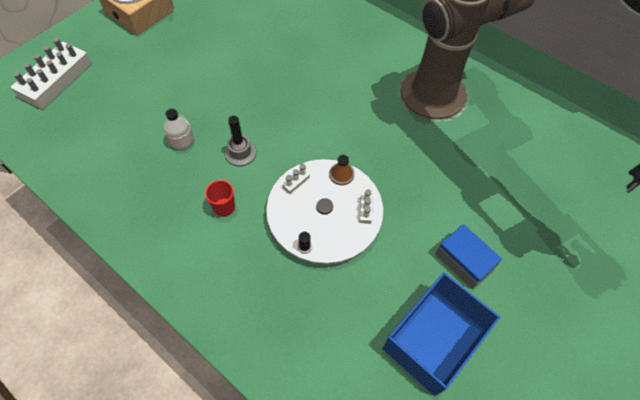

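View pics/top0.png

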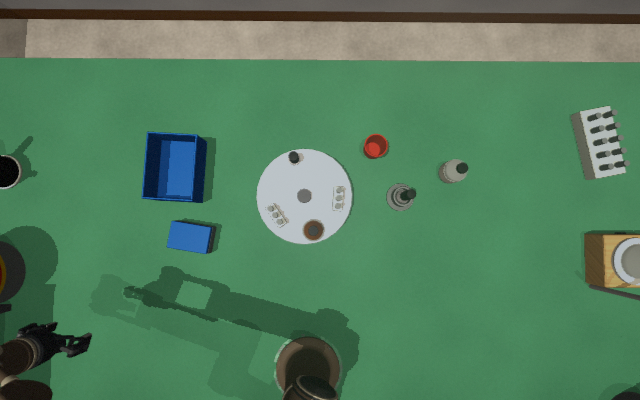

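Both views show the carousel, with hub at top (305,196) / scene (325,206), flask at top (313,230), post at top (294,157) and probe handle at top (408,194) / scene (235,121). The bin, tip box, cup and bottle are clear of it.

```bash
cat > h.py <<'E'
import numpy as np, cv2
from cell import arm
M={n:arm.camera_model(n) for n in("scene","top")}
def ray(n,p):
    m=M[n];d=m["R"].T@np.linalg.solve(m["camera_matrix"],[p[0],p[1],1.]);return -m["R"].T@m["t"],d
def plane(n,p,z):
    o,d=ray(n,p);return o+d*(z-o[2])/d[2]
def tri(p1,p2):
    (a,u),(b,v)=ray("scene",p1),ray("top",p2)
    s=np.linalg.lstsq(np.c_[u,-v],b-a,rcond=None)[0];A,B=a+s[0]*u,b+s[1]*v
    return (A+B)/2,np.linalg.norm(A-B)
def proj(n,X):
    m=M[n];q=m["camera_matrix"]@(m["R"]@np.asarray(X,float)+m["t"]);return q[:2]/q[2]
def blobs(mask,amin=8):
    k,l,s,c=cv2.connectedComponentsWithStats(mask.astype(np.uint8))
    return [(c[i].round(1),s[i].tolist()) for i in range(1,k) if s[i,4]>=amin]
E
python3 - <<'E'
from h import *
for n in("scene","top"):
    im=cv2.imread(f"pics/{n}0.png"); hsv=cv2.cvtColor(im,cv2.COLOR_BGR2HSV);H,S,V=[hsv[:,:,i].astype(int) for i in range(3)]
    w=((V>150)&(S<50)).astype(np.uint8)
    c=max([c for c in cv2.findContours(w,0,2)[0] if cv2.pointPolygonTest(c,(325,206) if n=="scene" else (305,190),False)>0],key=cv2.contourArea)
    e=cv2.fitEllipse(cv2.convexHull(c));print(n,"disc",e,plane(n,e[0],.046))
    roi=np.zeros(V.shape,bool)
    if n=="scene": roi[90:270,160:400]=1
    else: roi[120:260,240:480]=1
    print("black",blobs((V<60)&roi)); print("amber",blobs((H<15)&(S>110)&(V>50)&roi))
    w8=cv2.resize(im[90:270,200:400] if n=="scene" else im[140:250,250:480],None,fx=4 if n=="scene" else 3.4,fy=4 if n=="scene" else 3.4,interpolation=cv2.INTER_CUBIC)
    w8 = w8[:600,:800];cv2.imwrite(f"pics/{n}crop.png",w8)
E
```

```text
scene disc ((324.4981384277344, 210.60684204101562), (103.47161102294922, 117.2212905883789), 93.7926254272461) [0.55055221 0.01993453 0.046     ]
black [(array([171.3, 114.3]), [166, 109, 11, 11, 91]), (array([235.1, 130.2]), [229, 116, 14, 29, 249]), (array([232.3, 153.9]), [230, 152, 5, 6, 12]), (array([342.8, 160.5]), [338, 156, 10, 10, 83]), (array([304.1, 241.3]), [299, 233, 11, 17, 157])]
amber [(array([341.7, 172.6]), [331, 164, 22, 18, 277]), (array([220.4, 196.8]), [205, 180, 30, 37, 790])]
top disc ((303.64105224609375, 196.06060791015625), (94.99457550048828, 95.52737426757812), 51.78774642944336) [0.54338945 0.01326421 0.046     ]
black [(array([295.2, 159.7]), [291, 154, 8, 9, 28]), (array([461.9, 168. ]), [457, 164, 11, 9, 73]), (array([405. , 195.3]), [401, 190, 11, 11, 66]), (array([413.1, 192.7]), [411, 190, 5, 8, 22])]
amber [(array([375.1, 145.7]), [364, 134, 24, 25, 471]), (array([309.4, 232.9]), [305, 224, 16, 15, 67])]
```

View pics/topcrop.png

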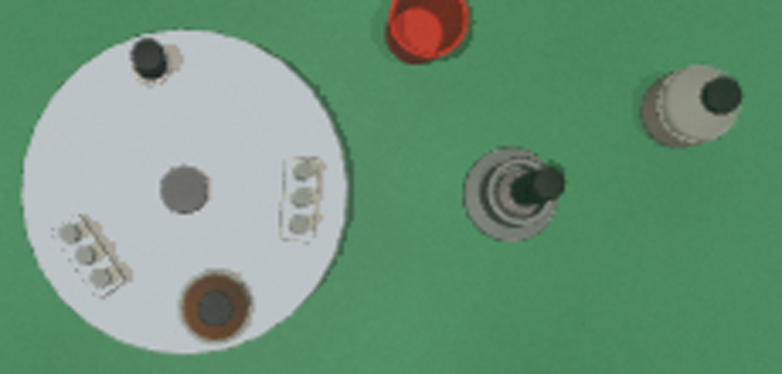

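The crop shows the stopper at top (312.9,230.6), post top (293.8,156.8), handle top (410.6,193.5) and hub (304.4,195.9).

Run:
```python
from h import *
P={"stopper":((343,159),(312.9,230.6),.121),"post":((304.3,236.5),(293.8,156.8),.106),"handle":((235,119.5),(410.6,193.5),.156),"hub":((325,206),(304.4,195.9),.060)}
for k,(s,t,z) in P.items(): print(k,tri(s,t),plane("scene",s,z),plane("top",t,z))
c=plane("top",(303.9,196),.05)
for n,p,z in(("stopper",(312.9,230.6),.121),("post",(293.8,156.8),.106)):
    d=(plane("top",p,z)-c)[:2];print(n,np.hypot(*d),np.arctan2(d[1],d[0]))
print("foot holder",plane("top",(250+510/3.4,140+194/3.4),.003))
print("bottle",plane("top",(250+690/3.4,140+105/3.4),.05),"cup",plane("top",(376,147),.06))
```

```text
stopper (array([ 0.43755893, -0.01591901,  0.11969342]), np.float64(0.0015617773796515755)) [ 0.43783045 -0.01480071  0.121     ] [ 0.43804586 -0.01656297  0.121     ]
post (array([0.65736487, 0.04304113, 0.098171  ]), np.float64(0.0025864144090924955)) [0.65929526 0.04652636 0.106     ] [0.65685522 0.04156278 0.106     ]
handle (array([ 0.54364136, -0.29196972,  0.15586094]), np.float64(0.005634034390086481)) [ 0.54235421 -0.28926807  0.156     ] [ 0.54533963 -0.29427448  0.156     ]
hub (array([0.54250696, 0.01232605, 0.05061797]), np.float64(0.0038180387942876644)) [0.54544816 0.01692011 0.06      ] [0.54303304 0.01051237 0.06      ]
stopper 0.10918494844405861 -2.873666531941059
post 0.11722046450233567 0.2519390968630309
foot holder [ 0.54427563 -0.29739666  0.003     ]
bottle [ 0.62437018 -0.4539096   0.05      ] cup [ 0.69653141 -0.21127176  0.06      ]
```

View pics/scenecrop.png

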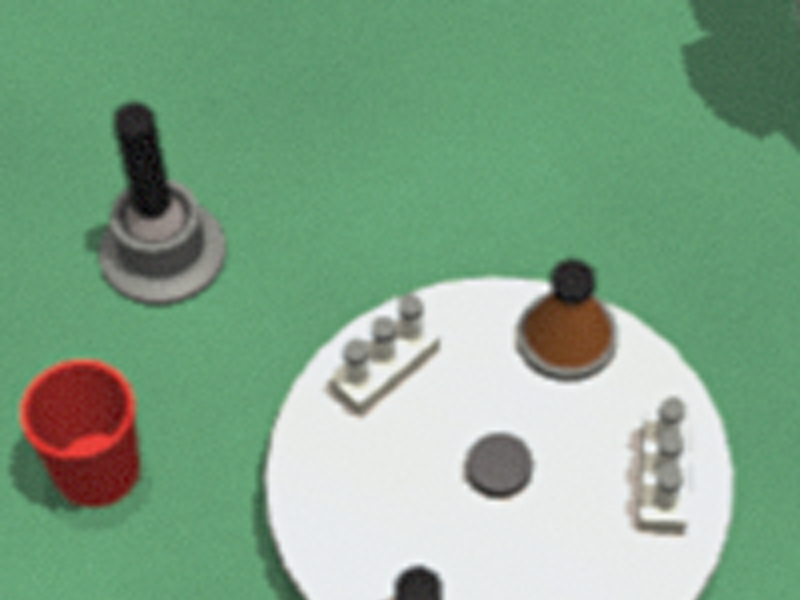

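The scene crop agrees: hub (324.8,205.8), stopper (343,159), handle top (234,118). Carousel axis is about (0.544,0.0125), a about -2.875, and the probe is at about (0.544,-0.293). Radii come out at 0.109 and 0.117, which fits the given sizes. Moving now.

Request:
play_rows(commands=[[[0.045, -0.11, 0, 0, 0, 0, -1], [0.045, -0.11, 0, 0, 0, 0, -1], [0.045, -0.11, 0, 0, 0, 0, -1], [0.045, -0.11, 0, 0, 0, 0, -1], [0.045, -0.11, 0, 0, 0, 0, -1], [0.045, -0.11, 0, 0, 0, 0, -1], [0.045, -0.11, 0, 0, 0, 0, -1], [0.045, -0.11, 0, 0, 0, 0, -1], [0.045, -0.11, 0, 0, 0, 0, -1], [0.045, -0.11, 0, 0, 0, 0, -1]]])

```text
t: 1.35
eef_pos: [0.4092, 0.0455, 0.2482]
eef_rot: [0.468, 3.106, 0.001]
contact_force: [1.1, 0.8, -0.6]
gripper_width: 0.0853
```

Request:
play_rows(commands=[[[0.045, -0.11, 0, 0, 0, 0, -1], [0.045, -0.11, 0, 0, 0, 0, -1], [0.045, -0.11, 0, 0, 0, 0, -1], [0.045, -0.11, 0, 0, 0, 0, -1], [0.045, -0.11, 0, 0, 0, 0, -1], [0.045, -0.11, 0, 0, 0, 0, -1], [0, 0, 0, 0, 0, 0, -1], [0, 0, 0, 0, 0, 0, -1]]])

```text
t: 2.35
eef_pos: [0.5432, -0.2821, 0.2472]
eef_rot: [-0.468, -3.104, -0.002]
contact_force: [-0.0, -0.2, -0.2]
gripper_width: 0.0858
```

Request:
play_rows(commands=[[[0.002, -0.022, -0.06, 0, 0, 0, -1], [0, 0, -0.06, 0, 0, 0, -1], [0, 0, 0, 0, 0, 0, -1]]])

```text
t: 2.72
eef_pos: [0.5425, -0.2906, 0.1854]
eef_rot: [-0.464, -3.1, -0.005]
contact_force: [-0.5, 0.1, -0.8]
gripper_width: 0.0851
```

Run:
```python
from h import *
a=arm.camera("scene");b=arm.camera("top")
s=arm.get_state();print(s["eef_pos"],proj("scene",s["eef_pos"]),proj("top",s["eef_pos"]))
A=cv2.resize(a[60:210,170:300,::-1],None,fx=3,fy=3,interpolation=2);B=cv2.resize(b[120:270,330:460,::-1],None,fx=3,fy=3,interpolation=2)
cv2.imwrite("pics/g1.png",np.hstack([A,B]))
```

```text
[ 0.54501147 -0.29247546  0.18889826] [231.59473014 111.28687225] [412.86660228 192.80208545]
```

View pics/g1.png

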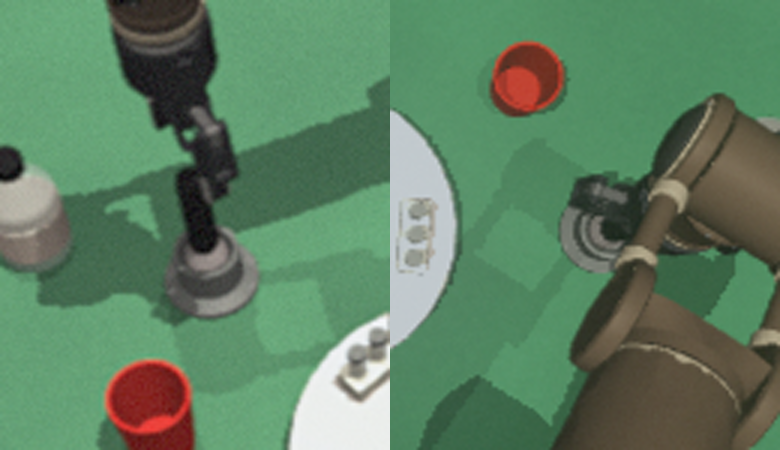

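The handle stands between the open fingers in both views. Going down and gripping.

Request:
play_rows(commands=[[[0, -0.002, -0.05, 0, 0, 0, -1], [0, 0, -0.05, 0, 0, 0, -1], [0, 0, -0.044, 0, 0, 0, -1], [0, 0, 0, 0, 0, 0, 1], [0, 0, 0, 0, 0, 0, 1], [0, 0, 0, 0, 0, 0, 1], [0, 0, 0, 0, 0, 0, 1], [0, 0, 0, 0, 0, 0, 1]]])

```text
t: 3.82
eef_pos: [0.5462, -0.2957, 0.1183]
eef_rot: [0.467, 3.104, -0.002]
contact_force: [-0.3, 0.2, 5.5]
gripper_width: 0.0268
```

Request:
play_rows(commands=[[[0, 0, 0.04, 0, 0, 0, 1], [0, 0, 0.06, 0, 0, 0, 1], [0, 0, 0.06, 0, 0, 0, 1], [0, 0, 0.06, 0, 0, 0, 1], [0, 0, 0.06, 0, 0, 0, 1], [0, 0, 0, 0, 0, 0, 1], [0, 0, 0, 0, 0, 0, 1], [0, 0, 0, 0, 0, 0, 1]]])

```text
t: 4.82
eef_pos: [0.5438, -0.2939, 0.254]
eef_rot: [-0.467, -3.103, -0.003]
contact_force: [-0.3, 0.1, -2.1]
gripper_width: 0.0267
```

Run:
```python
from h import *
a=arm.camera("scene");b=arm.camera("top")
for i in range(3):
    s=arm.get_state();
print(s["t"],s["eef_pos"],s["contact_force"],s["gripper_width"])
p=s["eef_pos"]; print("pred face",proj("scene",p-[0,0,.108]),proj("top",p-[0,0,.108]))
A=cv2.resize(a[30:180,170:300,::-1],None,fx=3,fy=3,interpolation=2);B=cv2.resize(b[120:270,330:460,::-1],None,fx=3,fy=3,interpolation=2)
cv2.imwrite("pics/g2.png",np.hstack([A,B]))
```

```text
4.925 [ 0.54415644 -0.29416193  0.25438197] [ 0.50988459 -0.43525578 -2.82964328] 0.026577494823201347
pred face [233.65974665 121.27120759] [409.74448753 194.13982292]
```

View pics/g2.png

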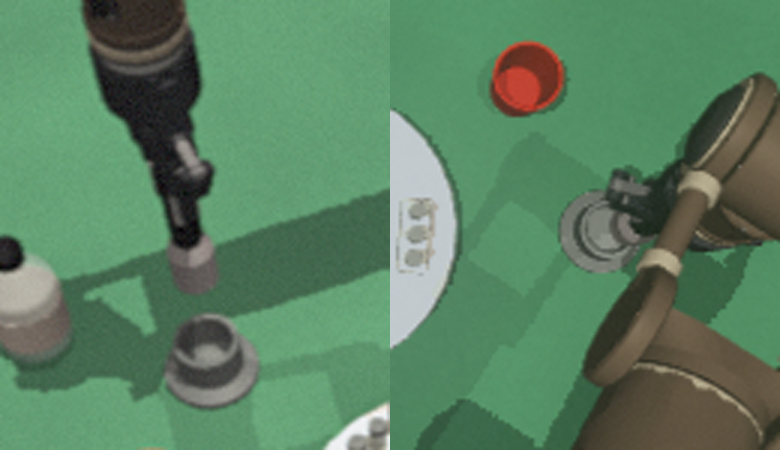

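The probe is held upright, with the head lower edge at scene about (235,127), which matches the prediction. Moving to behind the post.

Request:
play_rows(commands=[[[0.039, 0.095, 0, 0, 0, 0, 1], [0.039, 0.095, 0, 0, 0, 0, 1], [0.039, 0.095, 0, 0, 0, 0, 1], [0.039, 0.095, 0, 0, 0, 0, 1], [0.039, 0.095, 0, 0, 0, 0, 1], [0.039, 0.093, 0, 0, 0, 0, 1], [0, 0, -0.05, 0, 0, 0, 1], [0, 0, -0.05, 0, 0, 0, 1], [0, 0, -0.05, 0, 0, 0, 1], [0, 0, 0, 0, 0, 0, 1]]])

```text
t: 6.18
eef_pos: [0.6592, -0.0104, 0.1773]
eef_rot: [-0.466, -3.099, 0.001]
contact_force: [-0.4, 0.2, -1.9]
gripper_width: 0.0272
```

Run:
```python
from h import *
a=arm.camera("scene");b=arm.camera("top")
s=arm.get_state()
print(s["t"],s["eef_pos"],s["eef_rot"],s["contact_force"],s["gripper_width"])
p=s["eef_pos"]; print("pred face",proj("scene",p-[0,0,.108]),proj("top",p-[0,0,.108]))
A=cv2.resize(a[140:290,250:400,::-1],None,fx=2.6,fy=2.6,interpolation=2);B=cv2.resize(b[130:280,230:380,::-1],None,fx=2.6,fy=2.6,interpolation=2)
cv2.imwrite("pics/g3.png",np.hstack([A,B]))
```

```text
6.275 [ 0.66200093 -0.01073852  0.1810334 ] [-4.67650303e-01 -3.10588240e+00  7.83584231e-05] [-0.12623584  0.24520861 -1.67115435] 0.026674554971274578
pred face [285.96247618 229.05461205] [311.45016417 156.97495346]
```

View pics/g3.png

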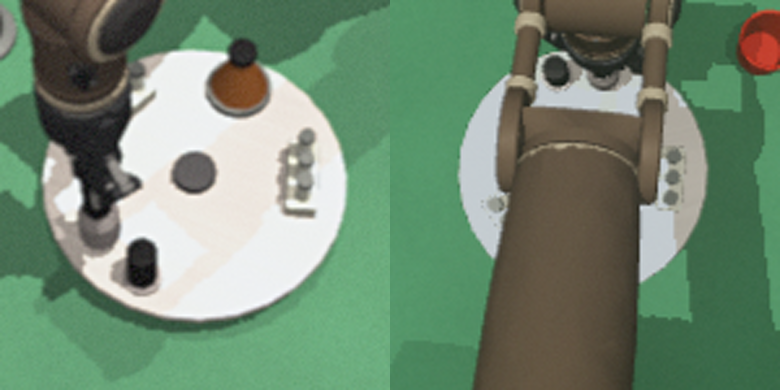

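The probe head stands behind the post with a gap: scene crop head about (100,230), post top (143,247). The flask and tubes are clear. Next I work out the push arc.

```bash
cat >> h.py <<'E'
C=np.array([.544,.0135])
E
python3 - <<'E'
from h import *
p=arm.get_state()["eef_pos"][:2]; d=p-C; th=np.arctan2(d[1],d[0]);print(th,np.hypot(*d))
p=np.array([.6615,-.0106])
for i in (.04,.06,.06,.07,.085,.10,.115,.13,.138,.04):
    th+=i;q=C+.12*np.array([np.cos(th),np.sin(th)]);print(((q-p)/.5).round(3),th.round(3));p=p+((q-p)/.5).round(3)*.5
E
```

```text
-0.20259163847044817 0.12046462073973427
[0.002 0.009] -0.163
[0.002 0.015] -0.103
[0.001 0.014] -0.043
[-0.     0.017] 0.027
[-0.002  0.02 ] 0.112
[-0.003  0.024] 0.212
[-0.008  0.026] 0.327
[-0.012  0.029] 0.457
[-0.016  0.029] 0.595
[-0.006  0.008] 0.635
```

Request:
play_rows(commands=[[[0.002, 0.009, 0, 0, 0, 0, 1], [0.002, 0.015, 0, 0, 0, 0, 1], [0.001, 0.014, 0, 0, 0, 0, 1], [0, 0.017, 0, 0, 0, 0, 1], [-0.002, 0.02, 0, 0, 0, 0, 1], [-0.003, 0.024, 0, 0, 0, 0, 1], [-0.008, 0.026, 0, 0, 0, 0, 1], [-0.012, 0.029, 0, 0, 0, 0, 1], [-0.016, 0.029, 0, 0, 0, 0, 1], [-0.005, 0.006, 0.06, 0, 0, 0, 1]]])

```text
t: 7.52
eef_pos: [0.6378, 0.0854, 0.2079]
eef_rot: [-0.464, -3.099, 0.002]
contact_force: [0.4, 0.3, -2.5]
gripper_width: 0.0269
```

```bash
cat >> h.py <<'E'
def look():
    t=arm.get_state()["t"];a=arm.camera("scene");return t,a
def measure(a):
    hsv=cv2.cvtColor(np.ascontiguousarray(a),cv2.COLOR_RGB2HSV);H,S,V=[hsv[:,:,i].astype(int) for i in range(3)]
    roi=np.zeros(V.shape,bool);roi[140:290,255:400]=1
    out=[]
    for nm,mk,z,r,am in(("amber",(H<15)&(S>110)&(V>50)&roi,.066,.11,30),("black",(V<60)&roi,.085,.12,40)):
        for c,s in blobs(mk,am):
            d=plane("scene",c,z)[:2]-np.array([.5455,.0165]);out.append((nm,np.hypot(*d).round(3),np.arctan2(d[1],d[0]).round(3),s[4]))
    return out
E
python3 - <<'E'
from h import *
print(measure(cv2.imread("pics/scene0.png")[:,:,::-1]))
for i in range(2):
    t,a=look();print(t,measure(a));cv2.imwrite(f"pics/p{i}.png",a[:,:,::-1])
s=arm.get_state();print(s["t"],s["eef_pos"],s["contact_force"])
cv2.imwrite("pics/p.png",cv2.resize(a[140:290,240:400,::-1],None,fx=3,fy=3))
E
```

```text
[('amber', np.float64(0.106), np.float64(-2.878), 277), ('black', np.float64(0.131), np.float64(-2.813), 83), ('black', np.float64(0.121), np.float64(0.263), 157)]
7.525 [('amber', np.float64(0.114), np.float64(-1.946), 121), ('black', np.float64(0.091), np.float64(-2.342), 843), ('black', np.float64(0.156), np.float64(-3.032), 206), ('black', np.float64(0.025), np.float64(0.71), 857), ('black', np.float64(0.12), np.float64(1.055), 157)]
7.575 [('amber', np.float64(0.114), np.float64(-1.894), 140), ('black', np.float64(0.094), np.float64(-2.338), 927), ('black', np.float64(0.161), np.float64(-3.012), 209), ('black', np.float64(0.022), np.float64(0.602), 912), ('black', np.float64(0.119), np.float64(1.12), 156)]
7.625 [0.64335407 0.08529296 0.21492512] [ 1.4497945   0.44102567 -1.69573123]
```

View pics/p.png

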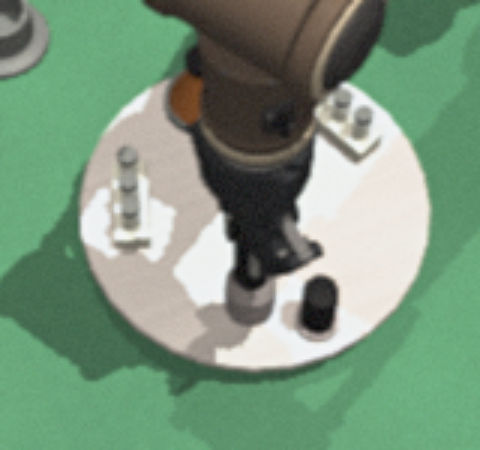

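The post is already ahead of the probe (crop post about (318,305), head (250,300)) and coasting at roughly 1.1-1.3 rad/s. The flask is partly behind the wrist at (185,95). Next I lift and intercept.

```bash
cat >> h.py <<'E'
from scipy.integrate import solve_ivp
def pred(t0,a,w,ts,k=1.0):
    f=lambda t,y:[y[1],-k*(.00125*y[1]+.00045)/.015 if y[1]>0 else 0]
    return solve_ivp(f,(t0,ts[-1]+.01),[a,w],t_eval=ts,max_step=.05).y
def plan(t0,a,w,n,z=.260,lift=False,k=1.0,lead=.015):
    s=arm.get_state();p=s["eef_pos"].copy();T=s["t"]+.125*np.arange(1,n+1)
    A=pred(t0,a,w,T+lead,k);rows=[]
    for i in range(n):
        g=np.r_[C+.11*np.array([np.cos(A[0,i]),np.sin(A[0,i])]),z]
        d=g-p
        if lift and i==0:d[:2]=0
        d*=min(1,.055/np.linalg.norm(d));r=(d/.5).round(3);p=p+r*.5;rows.append(r.tolist()+[0,0,0,1])
    print("t",s["t"],"p",s["eef_pos"].round(4),"a,w end",A[:,-1].round(3));print(rows);print("err end",np.hypot(*(g-p)[:2]).round(4))
E
python3 - <<'E'
from h import *
plan(7.575,1.115-np.pi,1.15,6,lift=True)
E
```

```text
t 7.625 p [0.6434 0.0853 0.2149] a,w end [-1.13   1.051]
[[0.0, 0.0, 0.09, 0, 0, 0, 1], [-0.057, -0.094, 0.0, 0, 0, 0, 1], [-0.049, -0.099, 0.0, 0, 0, 0, 1], [-0.034, -0.105, 0.0, 0, 0, 0, 1], [0.008, -0.055, 0.0, 0, 0, 0, 1], [0.027, 0.01, 0.0, 0, 0, 0, 1]]
err end 0.0002
```

Request:
play_rows(commands=[[[0.0, 0.0, 0.1, 0, 0, 0, 1], [-0.057, -0.094, 0.0, 0, 0, 0, 1], [-0.049, -0.099, 0.0, 0, 0, 0, 1], [-0.034, -0.105, 0.0, 0, 0, 0, 1], [0.008, -0.055, 0.0, 0, 0, 0, 1], [0.027, 0.01, 0.0, 0, 0, 0, 1]]])

```text
t: 8.38
eef_pos: [0.5884, -0.09, 0.2608]
eef_rot: [-0.474, -3.105, 0.001]
contact_force: [0.5, -0.2, -2.8]
gripper_width: 0.0268
```

Run:
```python
from h import *
t,a=look();m=measure(a);print(t,m)
c=[x for x in m if x[0]=="black" and abs(x[1]-.12)<.008 and 130<x[3]<180]
ang=c[0][2]-np.pi if c else None
print(ang, "w avg",(ang-(1.055-np.pi))/(t-7.525) if c else 0)
if c: plan(t,ang,(ang-(1.055-np.pi))/(t-7.525)-.05,8)
```

```text
8.375 [('amber', np.float64(0.109), np.float64(-1.011), 305), ('black', np.float64(0.19), np.float64(-1.775), 344), ('black', np.float64(0.118), np.float64(-1.207), 89), ('black', np.float64(0.118), np.float64(2.09), 157)]
-1.0515926535897933 w avg 1.2176470588235302
t 8.425 p [ 0.5909 -0.0878  0.261 ] a,w end [0.122 1.038]
[[0.054, 0.04, -0.002, 0, 0, 0, 1], [0.022, 0.023, -0.0, 0, 0, 0, 1], [0.018, 0.025, -0.0, 0, 0, 0, 1], [0.014, 0.026, -0.0, 0, 0, 0, 1], [0.01, 0.029, -0.0, 0, 0, 0, 1], [0.006, 0.029, -0.0, 0, 0, 0, 1], [0.002, 0.029, -0.0, 0, 0, 0, 1], [-0.001, 0.028, -0.0, 0, 0, 0, 1]]
err end 0.0003
```

Request:
play_rows(commands=[[[0.054, 0.04, 0, 0, 0, 0, 1], [0.022, 0.023, 0, 0, 0, 0, 1], [0.018, 0.025, 0, 0, 0, 0, 1], [0.014, 0.026, 0, 0, 0, 0, 1], [0.01, 0.029, 0, 0, 0, 0, 1], [0.006, 0.029, 0, 0, 0, 0, 1], [0.002, 0.029, 0, 0, 0, 0, 1], [-0.001, 0.028, 0, 0, 0, 0, 1]]])

```text
t: 9.43
eef_pos: [0.6514, 0.0278, 0.2613]
eef_rot: [-0.467, -3.107, 0.0]
contact_force: [-0.5, -0.4, -1.7]
gripper_width: 0.0267
```

```bash
cat >> h.py <<'E'
def step(t1,a1,n=8,k=1.0,z=.260,lead=.015):
    t,a=look();cv2.imwrite(f"pics/s{t:.2f}.png",a[:,:,::-1]);m=measure(a);print(t,[tuple(map(str,x)) for x in m])
    s=arm.get_state();d=s["eef_pos"][:2]-C;print("probe ang",np.arctan2(d[1],d[0]).round(3),np.hypot(*d).round(3))
    am=[x for x in m if x[0]=="amber"];po=[x for x in m if x[0]=="black" and abs(x[1]-.12)<.008 and 130<x[3]<180]
    v=po[0][2]-np.pi if po else am[0][2]
    v+=2*np.pi*round((a1+1.0*(t-t1)-v)/(2*np.pi));wm=(v-a1)/(t-t1)
    from scipy.optimize import brentq
    w0=brentq(lambda w:pred(t1,a1,w,[t],k)[0,0]-v,.05,1.8)
    w=pred(t1,a1,w0,[t],k)[1,0];print("a",round(v,3),"w now",round(w,3))
    plan(t,v,w,n,k=k,z=z,lead=lead)
E
python3 -c "
from h import *
step(7.525,1.055-np.pi)"
```

```text
9.425 [('amber', '0.114', '0.135', '324'), ('black', '0.174', '-2.008', '605'), ('black', '0.084', '-1.522', '986'), ('black', '0.119', '-3.019', '151'), ('black', '0.103', '0.029', '56')]
probe ang 0.151 0.108
a 0.123 w now 1.045
t 9.475 p [0.6512 0.0298 0.2613] a,w end [1.171 0.926]
[[-0.005, 0.036, -0.003, 0, 0, 0, 1], [-0.011, 0.026, 0.0, 0, 0, 0, 1], [-0.013, 0.024, 0.0, 0, 0, 0, 1], [-0.016, 0.022, 0.0, 0, 0, 0, 1], [-0.019, 0.02, 0.0, 0, 0, 0, 1], [-0.02, 0.017, 0.0, 0, 0, 0, 1], [-0.022, 0.014, 0.0, 0, 0, 0, 1], [-0.023, 0.011, 0.0, 0, 0, 0, 1]]
err end 0.0001
```

Request:
play_rows(commands=[[[-0.005, 0.036, 0, 0, 0, 0, 1], [-0.011, 0.026, 0, 0, 0, 0, 1], [-0.013, 0.024, 0, 0, 0, 0, 1], [-0.016, 0.022, 0, 0, 0, 0, 1], [-0.019, 0.02, 0, 0, 0, 0, 1], [-0.02, 0.017, 0, 0, 0, 0, 1], [-0.022, 0.014, 0, 0, 0, 0, 1], [-0.023, 0.011, 0, 0, 0, 0, 1]]])

```text
t: 10.48
eef_pos: [0.5862, 0.1121, 0.2613]
eef_rot: [0.468, 3.107, -0.0]
contact_force: [0.7, 1.2, -2.6]
gripper_width: 0.0273
```

```bash
python3 -c "
from h import *
step(8.375,-1.05)
a=cv2.imread(sorted(__import__('glob').glob('pics/s1*.png'))[-1]);cv2.imwrite('pics/v.png',cv2.resize(a[140:290,240:400],None,fx=3,fy=3))"
```

```text
10.475 [('amber', '0.113', '1.122', '332'), ('black', '0.181', '-2.971', '764'), ('black', '0.083', '2.837', '1214'), ('black', '0.12', '-1.979', '159'), ('black', '0.099', '1.212', '68')]
probe ang 1.183 0.107
a 1.163 w now 0.934
t 10.525 p [0.5845 0.1128 0.2611] a,w end [2.097 0.824]
[[-0.03, 0.015, -0.002, 0, 0, 0, 1], [-0.025, 0.005, -0.0, 0, 0, 0, 1], [-0.024, 0.001, -0.0, 0, 0, 0, 1], [-0.025, -0.001, -0.0, 0, 0, 0, 1], [-0.023, -0.004, -0.0, 0, 0, 0, 1], [-0.023, -0.006, -0.0, 0, 0, 0, 1], [-0.021, -0.008, -0.0, 0, 0, 0, 1], [-0.021, -0.01, -0.0, 0, 0, 0, 1]]
err end 0.0003
```

View pics/v.png

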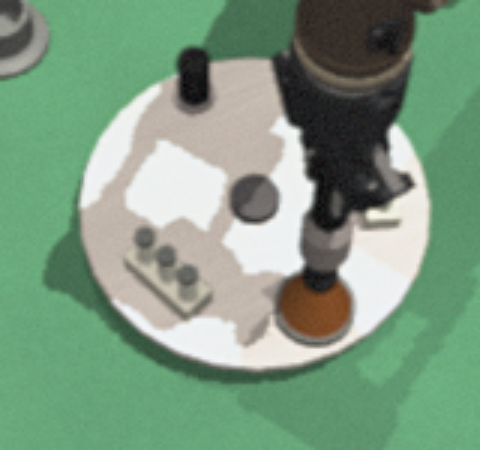

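The probe head sits right over the stopper: crop head bottom about (325,265), stopper (318,280), with a small gap. It is well centred, so I carry on.

Request:
play_rows(commands=[[[-0.03, 0.015, 0, 0, 0, 0, 1], [-0.025, 0.005, 0, 0, 0, 0, 1], [-0.024, 0.001, 0, 0, 0, 0, 1], [-0.025, -0.001, 0, 0, 0, 0, 1], [-0.023, -0.004, 0, 0, 0, 0, 1], [-0.023, -0.006, 0, 0, 0, 0, 1], [-0.021, -0.008, 0, 0, 0, 0, 1], [-0.021, -0.01, 0, 0, 0, 0, 1]]])

```text
t: 11.52
eef_pos: [0.4904, 0.1074, 0.2613]
eef_rot: [0.468, 3.106, -0.0]
contact_force: [0.3, -0.2, -2.7]
gripper_width: 0.0266
```

```bash
python3 -c "
from h import *
step(9.425,.123)"
```

```text
11.525 [('amber', '0.109', '2.051', '311'), ('black', '0.195', '3.003', '1104'), ('black', '0.12', '-1.04', '158'), ('black', '0.11', '2.227', '59')]
probe ang 2.104 0.108
a 2.102 w now 0.832
t 11.575 p [0.4889 0.1069 0.261 ] a,w end [2.933 0.73 ]
[[-0.029, -0.017, -0.002, 0, 0, 0, 1], [-0.017, -0.015, -0.0, 0, 0, 0, 1], [-0.014, -0.016, -0.0, 0, 0, 0, 1], [-0.013, -0.017, -0.0, 0, 0, 0, 1], [-0.011, -0.018, -0.0, 0, 0, 0, 1], [-0.009, -0.019, -0.0, 0, 0, 0, 1], [-0.007, -0.019, -0.0, 0, 0, 0, 1], [-0.005, -0.02, -0.0, 0, 0, 0, 1]]
err end 0.0
```

Request:
play_rows(commands=[[[-0.029, -0.017, 0, 0, 0, 0, 1], [-0.017, -0.015, 0, 0, 0, 0, 1], [-0.014, -0.016, 0, 0, 0, 0, 1], [-0.013, -0.017, 0, 0, 0, 0, 1], [-0.011, -0.018, 0, 0, 0, 0, 1], [-0.009, -0.019, 0, 0, 0, 0, 1], [-0.007, -0.019, 0, 0, 0, 0, 1], [-0.005, -0.02, 0, 0, 0, 0, 1]]])

```text
t: 12.58
eef_pos: [0.4384, 0.0366, 0.2613]
eef_rot: [0.468, 3.106, -0.0]
contact_force: [-0.2, 0.4, -2.7]
gripper_width: 0.0265
```

```bash
python3 -c "
from h import *
step(10.475,1.163)"
```

```text
12.575 [('amber', '0.106', '2.912', '291'), ('black', '0.2', '-3.013', '169'), ('black', '0.123', '3.034', '62'), ('black', '0.121', '-0.214', '154')]
probe ang 2.936 0.108
a 2.928 w now 0.738
t 12.625 p [0.4381 0.0356 0.2612] a,w end [3.663 0.645]
[[-0.008, -0.028, -0.002, 0, 0, 0, 1], [-0.0, -0.019, -0.0, 0, 0, 0, 1], [0.001, -0.02, -0.0, 0, 0, 0, 1], [0.003, -0.019, -0.0, 0, 0, 0, 1], [0.004, -0.018, -0.0, 0, 0, 0, 1], [0.006, -0.017, -0.0, 0, 0, 0, 1], [0.007, -0.017, -0.0, 0, 0, 0, 1], [0.008, -0.016, -0.0, 0, 0, 0, 1]]
err end 0.0
```

Prediction and measurement agree within 0.01 rad, so I use full 10-row calls: the same 8 rows plus two extrapolated ones.

Request:
play_rows(commands=[[[-0.008, -0.028, 0, 0, 0, 0, 1], [0, -0.019, 0, 0, 0, 0, 1], [0.001, -0.02, 0, 0, 0, 0, 1], [0.003, -0.019, 0, 0, 0, 0, 1], [0.004, -0.018, 0, 0, 0, 0, 1], [0.006, -0.017, 0, 0, 0, 0, 1], [0.007, -0.017, 0, 0, 0, 0, 1], [0.008, -0.016, 0, 0, 0, 0, 1], [0.009, -0.014, 0, 0, 0, 0, 1], [0.01, -0.013, 0, 0, 0, 0, 1]]])

```text
t: 13.88
eef_pos: [0.4589, -0.0536, 0.2612]
eef_rot: [-0.468, -3.107, -0.0]
contact_force: [-0.4, 0.3, -2.5]
gripper_width: 0.0267
```

```bash
python3 -c "
from h import *
step(11.525,2.102,n=10)"
```

```text
13.875 [('amber', '0.106', '-2.438', '285'), ('black', '0.128', '-2.438', '63'), ('black', '0.12', '0.687', '160')]
probe ang -2.464 0.108
a 3.829 w now 0.631
t 13.925 p [ 0.4596 -0.0544  0.2614] a,w end [4.59  0.528]
[[0.016, -0.023, -0.003, 0, 0, 0, 1], [0.013, -0.011, 0.0, 0, 0, 0, 1], [0.013, -0.01, 0.0, 0, 0, 0, 1], [0.014, -0.009, 0.0, 0, 0, 0, 1], [0.014, -0.008, 0.0, 0, 0, 0, 1], [0.014, -0.006, 0.0, 0, 0, 0, 1], [0.014, -0.006, 0.0, 0, 0, 0, 1], [0.015, -0.004, 0.0, 0, 0, 0, 1], [0.014, -0.003, 0.0, 0, 0, 0, 1], [0.015, -0.003, 0.0, 0, 0, 0, 1]]
err end 0.0002
```

Request:
play_rows(commands=[[[0.016, -0.023, 0, 0, 0, 0, 1], [0.013, -0.011, 0, 0, 0, 0, 1], [0.013, -0.01, 0, 0, 0, 0, 1], [0.014, -0.009, 0, 0, 0, 0, 1], [0.014, -0.008, 0, 0, 0, 0, 1], [0.014, -0.006, 0, 0, 0, 0, 1], [0.014, -0.006, 0, 0, 0, 0, 1], [0.015, -0.004, 0, 0, 0, 0, 1], [0.014, -0.003, 0, 0, 0, 0, 1], [0.015, -0.003, 0, 0, 0, 0, 1]]])

```text
t: 15.18
eef_pos: [0.53, -0.0947, 0.2612]
eef_rot: [-0.468, -3.106, -0.0]
contact_force: [-0.6, -0.0, -2.9]
gripper_width: 0.0266
```

```bash
python3 -c "
from h import *
step(12.575,2.928,n=10)"
```

```text
15.175 [('amber', '0.107', '-1.637', '289'), ('black', '0.19', '-2.012', '92'), ('black', '0.126', '-1.755', '69'), ('black', '0.119', '1.465', '159')]
probe ang -1.689 0.109
a 4.607 w now 0.541
t 15.225 p [ 0.5311 -0.095   0.2614] a,w end [5.255 0.447]
[[0.025, -0.003, -0.003, 0, 0, 0, 1], [0.014, 0.0, 0.0, 0, 0, 0, 1], [0.014, 0.002, 0.0, 0, 0, 0, 1], [0.014, 0.002, 0.0, 0, 0, 0, 1], [0.013, 0.003, 0.0, 0, 0, 0, 1], [0.013, 0.004, 0.0, 0, 0, 0, 1], [0.012, 0.004, 0.0, 0, 0, 0, 1], [0.012, 0.005, 0.0, 0, 0, 0, 1], [0.012, 0.005, 0.0, 0, 0, 0, 1], [0.01, 0.007, 0.0, 0, 0, 0, 1]]
err end 0.0003
```

Request:
play_rows(commands=[[[0.025, -0.003, 0, 0, 0, 0, 1], [0.014, 0, 0, 0, 0, 0, 1], [0.014, 0.002, 0, 0, 0, 0, 1], [0.014, 0.002, 0, 0, 0, 0, 1], [0.013, 0.003, 0, 0, 0, 0, 1], [0.013, 0.004, 0, 0, 0, 0, 1], [0.012, 0.004, 0, 0, 0, 0, 1], [0.012, 0.005, 0, 0, 0, 0, 1], [0.012, 0.005, 0, 0, 0, 0, 1], [0.01, 0.007, 0, 0, 0, 0, 1]]])

```text
t: 16.48
eef_pos: [0.5994, -0.08, 0.2613]
eef_rot: [0.468, 3.107, -0.0]
contact_force: [-0.4, -0.3, -2.0]
gripper_width: 0.0268
```

```bash
python3 -c "
from h import *
step(13.875,3.829,n=10)"
```

```text
16.475 [('amber', '0.109', '-0.96', '309'), ('black', '0.185', '-1.736', '415'), ('black', '0.116', '-1.14', '73'), ('black', '0.118', '2.139', '156')]
probe ang -1.029 0.109
a 5.281 w now 0.462
t 16.525 p [ 0.6    -0.0795  0.2613] a,w end [5.832 0.377]
[[0.022, 0.012, -0.003, 0, 0, 0, 1], [0.009, 0.007, 0.0, 0, 0, 0, 1], [0.009, 0.008, 0.0, 0, 0, 0, 1], [0.009, 0.009, 0.0, 0, 0, 0, 1], [0.007, 0.008, 0.0, 0, 0, 0, 1], [0.007, 0.009, 0.0, 0, 0, 0, 1], [0.007, 0.009, 0.0, 0, 0, 0, 1], [0.006, 0.009, 0.0, 0, 0, 0, 1], [0.005, 0.01, 0.0, 0, 0, 0, 1], [0.005, 0.009, 0.0, 0, 0, 0, 1]]
err end 0.0
```

Request:
play_rows(commands=[[[0.022, 0.012, 0, 0, 0, 0, 1], [0.009, 0.007, 0, 0, 0, 0, 1], [0.009, 0.008, 0, 0, 0, 0, 1], [0.009, 0.009, 0, 0, 0, 0, 1], [0.007, 0.008, 0, 0, 0, 0, 1], [0.007, 0.009, 0, 0, 0, 0, 1], [0.007, 0.009, 0, 0, 0, 0, 1], [0.006, 0.009, 0, 0, 0, 0, 1], [0.005, 0.01, 0, 0, 0, 0, 1], [0.005, 0.009, 0, 0, 0, 0, 1]]])

```text
t: 17.77
eef_pos: [0.6421, -0.0348, 0.2612]
eef_rot: [-0.467, -3.107, 0.0]
contact_force: [0.5, -0.9, -1.9]
gripper_width: 0.0262
```

```bash
python3 -c "
from h import *
step(15.175,4.607,n=10,k=.9)"
```

```text
17.775 [('amber', '0.111', '-0.403', '318'), ('black', '0.165', '-1.629', '999'), ('black', '0.118', '2.707', '161'), ('black', '0.107', '-0.562', '66')]
probe ang -0.451 0.109
a 5.849 w now 0.399
t 17.825 p [ 0.6425 -0.0342  0.2613] a,w end [6.325 0.327]
[[0.009, 0.018, -0.003, 0, 0, 0, 1], [0.003, 0.01, 0.0, 0, 0, 0, 1], [0.003, 0.01, 0.0, 0, 0, 0, 1], [0.003, 0.01, 0.0, 0, 0, 0, 1], [0.002, 0.01, 0.0, 0, 0, 0, 1], [0.001, 0.009, 0.0, 0, 0, 0, 1], [0.001, 0.01, 0.0, 0, 0, 0, 1], [0.001, 0.009, 0.0, 0, 0, 0, 1], [0.0, 0.01, 0.0, 0, 0, 0, 1], [-0.0, 0.009, 0.0, 0, 0, 0, 1]]
err end 0.0002
```

Request:
play_rows(commands=[[[0.009, 0.018, 0, 0, 0, 0, 1], [0.003, 0.01, 0, 0, 0, 0, 1], [0.003, 0.01, 0, 0, 0, 0, 1], [0.003, 0.01, 0, 0, 0, 0, 1], [0.002, 0.01, 0, 0, 0, 0, 1], [0.001, 0.009, 0, 0, 0, 0, 1], [0.001, 0.01, 0, 0, 0, 0, 1], [0.001, 0.009, 0, 0, 0, 0, 1], [0, 0.01, 0, 0, 0, 0, 1], [0, 0.009, 0, 0, 0, 0, 1]]])

```text
t: 19.08
eef_pos: [0.6535, 0.0176, 0.2613]
eef_rot: [-0.467, -3.107, -0.0]
contact_force: [-0.6, 0.3, -2.3]
gripper_width: 0.0266
```

```bash
python3 -c "
from h import *
step(16.475,5.281,n=10,k=.9)"
```

```text
19.075 [('amber', '0.113', '0.052', '328'), ('black', '0.183', '-1.955', '553'), ('black', '0.097', '-1.504', '968'), ('black', '0.119', '-3.104', '153'), ('black', '0.103', '-0.052', '54')]
probe ang 0.043 0.11
a 6.321 w now 0.328
t 19.125 p [0.6535 0.0183 0.2613] a,w end [6.709 0.264]
[[-0.0, 0.012, -0.003, 0, 0, 0, 1], [-0.001, 0.009, 0.0, 0, 0, 0, 1], [-0.001, 0.008, 0.0, 0, 0, 0, 1], [-0.002, 0.008, 0.0, 0, 0, 0, 1], [-0.002, 0.008, 0.0, 0, 0, 0, 1], [-0.002, 0.008, 0.0, 0, 0, 0, 1], [-0.002, 0.007, 0.0, 0, 0, 0, 1], [-0.003, 0.008, 0.0, 0, 0, 0, 1], [-0.003, 0.007, 0.0, 0, 0, 0, 1], [-0.003, 0.006, 0.0, 0, 0, 0, 1]]
err end 0.0003
```

Request:
play_rows(commands=[[[0, 0.012, 0, 0, 0, 0, 1], [-0.001, 0.009, 0, 0, 0, 0, 1], [-0.001, 0.008, 0, 0, 0, 0, 1], [-0.002, 0.008, 0, 0, 0, 0, 1], [-0.002, 0.008, 0, 0, 0, 0, 1], [-0.002, 0.008, 0, 0, 0, 0, 1], [-0.002, 0.007, 0, 0, 0, 0, 1], [-0.003, 0.008, 0, 0, 0, 0, 1], [-0.003, 0.007, 0, 0, 0, 0, 1], [-0.003, 0.006, 0, 0, 0, 0, 1]]])

```text
t: 20.38
eef_pos: [0.6439, 0.058, 0.2613]
eef_rot: [0.468, 3.107, 0.0]
contact_force: [0.7, 0.1, -2.8]
gripper_width: 0.0268
```

```bash
python3 -c "
from h import *
step(17.775,5.849,n=10,k=.9)"
```

```text
20.375 [('amber', '0.114', '0.418', '328'), ('black', '0.084', '-2.136', '1925'), ('black', '0.184', '-2.615', '46'), ('black', '0.101', '0.361', '59')]
probe ang 0.424 0.109
a 6.701 w now 0.263
t 20.425 p [0.6437 0.0585 0.2613] a,w end [7.008 0.204]
[[-0.003, 0.009, -0.003, 0, 0, 0, 1], [-0.003, 0.006, 0.0, 0, 0, 0, 1], [-0.003, 0.006, 0.0, 0, 0, 0, 1], [-0.004, 0.006, 0.0, 0, 0, 0, 1], [-0.003, 0.005, 0.0, 0, 0, 0, 1], [-0.004, 0.005, 0.0, 0, 0, 0, 1], [-0.004, 0.005, 0.0, 0, 0, 0, 1], [-0.003, 0.005, 0.0, 0, 0, 0, 1], [-0.004, 0.005, 0.0, 0, 0, 0, 1], [-0.004, 0.004, 0.0, 0, 0, 0, 1]]
err end 0.0002
```

Request:
play_rows(commands=[[[-0.003, 0.009, 0, 0, 0, 0, 1], [-0.003, 0.006, 0, 0, 0, 0, 1], [-0.003, 0.006, 0, 0, 0, 0, 1], [-0.004, 0.006, 0, 0, 0, 0, 1], [-0.003, 0.005, 0, 0, 0, 0, 1], [-0.004, 0.005, 0, 0, 0, 0, 1], [-0.004, 0.005, 0, 0, 0, 0, 1], [-0.003, 0.005, 0, 0, 0, 0, 1], [-0.004, 0.005, 0, 0, 0, 0, 1], [-0.004, 0.004, 0, 0, 0, 0, 1]]])

```text
t: 21.68
eef_pos: [0.6264, 0.086, 0.2613]
eef_rot: [-0.467, -3.107, -0.0]
contact_force: [0.9, 0.6, -2.1]
gripper_width: 0.0268
```

```bash
python3 -c "
from h import *
step(19.075,6.325,n=10,k=.9)"
```

```text
21.675 [('amber', '0.114', '0.699', '331'), ('black', '0.14', '-2.582', '816'), ('black', '0.204', '-2.931', '58'), ('black', '0.027', '-2.866', '1090'), ('black', '0.1', '0.703', '57')]
probe ang 0.725 0.11
a 6.982 w now 0.195
t 21.725 p [0.6261 0.0863 0.2612] a,w end [7.204 0.143]
[[-0.001, 0.002, -0.002, 0, 0, 0, 1], [-0.003, 0.004, -0.0, 0, 0, 0, 1], [-0.004, 0.003, -0.0, 0, 0, 0, 1], [-0.003, 0.004, -0.0, 0, 0, 0, 1], [-0.004, 0.003, -0.0, 0, 0, 0, 1], [-0.003, 0.003, -0.0, 0, 0, 0, 1], [-0.003, 0.003, -0.0, 0, 0, 0, 1], [-0.004, 0.003, -0.0, 0, 0, 0, 1], [-0.003, 0.002, -0.0, 0, 0, 0, 1], [-0.003, 0.003, -0.0, 0, 0, 0, 1]]
err end 0.0002
```

Request:
play_rows(commands=[[[-0.002, 0.003, 0, 0, 0, 0, 1], [-0.003, 0.004, 0, 0, 0, 0, 1], [-0.004, 0.003, 0, 0, 0, 0, 1], [-0.003, 0.004, 0, 0, 0, 0, 1], [-0.004, 0.003, 0, 0, 0, 0, 1], [-0.003, 0.003, 0, 0, 0, 0, 1], [-0.003, 0.003, 0, 0, 0, 0, 1], [-0.004, 0.003, 0, 0, 0, 0, 1], [-0.003, 0.002, 0, 0, 0, 0, 1], [-0.003, 0.003, 0, 0, 0, 0, 1]]])

```text
t: 22.98
eef_pos: [0.6104, 0.1014, 0.2613]
eef_rot: [0.468, 3.107, 0.0]
contact_force: [0.6, -0.4, -1.8]
gripper_width: 0.0269
```

```bash
python3 -c "
from h import *
step(20.375,6.701,n=10,k=.9)"
```

```text
22.975 [('amber', '0.114', '0.917', '331'), ('black', '0.153', '-2.807', '844'), ('black', '0.051', '-3.083', '1314'), ('black', '0.1', '0.96', '52')]
probe ang 0.926 0.11
a 7.2 w now 0.14
t 23.025 p [0.6102 0.1016 0.2613] a,w end [7.353 0.093]
[[-0.003, 0.002, -0.003, 0, 0, 0, 1], [-0.003, 0.002, 0.0, 0, 0, 0, 1], [-0.003, 0.002, 0.0, 0, 0, 0, 1], [-0.003, 0.002, 0.0, 0, 0, 0, 1], [-0.002, 0.002, 0.0, 0, 0, 0, 1], [-0.003, 0.001, 0.0, 0, 0, 0, 1], [-0.003, 0.002, 0.0, 0, 0, 0, 1], [-0.002, 0.001, 0.0, 0, 0, 0, 1], [-0.002, 0.001, 0.0, 0, 0, 0, 1], [-0.003, 0.002, 0.0, 0, 0, 0, 1]]
err end 0.0002
```

Request:
play_rows(commands=[[[-0.004, 0.003, 0, 0, 0, 0, 1], [-0.003, 0.002, 0, 0, 0, 0, 1], [-0.003, 0.002, 0, 0, 0, 0, 1], [-0.003, 0.002, 0, 0, 0, 0, 1], [-0.003, 0.002, 0, 0, 0, 0, 1], [-0.003, 0.001, 0, 0, 0, 0, 1], [-0.003, 0.002, 0, 0, 0, 0, 1], [-0.002, 0.001, 0, 0, 0, 0, 1], [-0.002, 0.001, 0, 0, 0, 0, 1], [-0.003, 0.002, 0, 0, 0, 0, 1]]])

```text
t: 24.28
eef_pos: [0.596, 0.1103, 0.2613]
eef_rot: [0.468, 3.107, -0.0]
contact_force: [0.1, -0.1, -2.0]
gripper_width: 0.0266
```

```bash
python3 -c "
from h import *
step(21.675,6.99,n=10,k=.9)"
```

```text
24.275 [('amber', '0.113', '1.076', '329'), ('black', '0.172', '-2.927', '778'), ('black', '0.12', '-2.027', '159'), ('black', '0.07', '2.813', '1182'), ('black', '0.128', '-3.048', '45'), ('black', '0.101', '1.148', '47')]
probe ang 1.081 0.11
a 7.398 w now 0.108
t 24.325 p [0.5957 0.1105 0.2612] a,w end [7.511 0.064]
[[-0.01, 0.005, -0.002, 0, 0, 0, 1], [-0.003, 0.002, -0.0, 0, 0, 0, 1], [-0.002, 0.001, -0.0, 0, 0, 0, 1], [-0.003, 0.001, -0.0, 0, 0, 0, 1], [-0.002, 0.001, -0.0, 0, 0, 0, 1], [-0.002, 0.0, -0.0, 0, 0, 0, 1], [-0.002, 0.001, -0.0, 0, 0, 0, 1], [-0.002, 0.001, -0.0, 0, 0, 0, 1], [-0.002, 0.001, -0.0, 0, 0, 0, 1], [-0.001, 0.0, -0.0, 0, 0, 0, 1]]
err end 0.0002
```

Request:
play_rows(commands=[[[-0.007, 0.004, 0, 0, 0, 0, 1], [-0.003, 0.002, 0, 0, 0, 0, 1], [-0.002, 0.001, 0, 0, 0, 0, 1], [-0.003, 0.001, 0, 0, 0, 0, 1], [-0.002, 0.001, 0, 0, 0, 0, 1], [-0.002, 0, 0, 0, 0, 0, 1], [-0.002, 0.001, 0, 0, 0, 0, 1], [-0.002, 0.001, 0, 0, 0, 0, 1], [-0.002, 0.001, 0, 0, 0, 0, 1], [-0.001, 0, 0, 0, 0, 0, 1]]])

```text
t: 25.58
eef_pos: [0.5829, 0.1164, 0.2613]
eef_rot: [-0.467, -3.107, 0.0]
contact_force: [-1.0, -0.1, -2.3]
gripper_width: 0.0268
```

```bash
python3 -c "
from h import *
step(24.275,7.398,n=10,k=.9)"
```

```text
25.575 [('amber', '0.113', '1.18', '326'), ('black', '0.185', '-3.007', '781'), ('black', '0.089', '2.796', '1220'), ('black', '0.119', '-1.922', '157'), ('black', '0.101', '1.265', '53')]
probe ang 1.209 0.11
a 7.503 w now 0.059
t 25.625 p [0.5829 0.1163 0.2612] a,w end [7.555 0.02 ]
[[-0.004, 0.002, -0.002, 0, 0, 0, 1], [-0.002, 0.0, -0.0, 0, 0, 0, 1], [-0.001, 0.001, -0.0, 0, 0, 0, 1], [-0.001, 0.0, -0.0, 0, 0, 0, 1], [-0.001, 0.0, -0.0, 0, 0, 0, 1], [-0.001, 0.001, -0.0, 0, 0, 0, 1], [-0.001, -0.0, -0.0, 0, 0, 0, 1], [-0.001, 0.0, -0.0, 0, 0, 0, 1], [-0.0, 0.0, -0.0, 0, 0, 0, 1], [-0.001, 0.001, -0.0, 0, 0, 0, 1]]
err end 0.0002
```

Request:
play_rows(commands=[[[-0.004, 0.002, 0, 0, 0, 0, 1], [-0.002, 0, 0, 0, 0, 0, 1], [-0.001, 0.001, 0, 0, 0, 0, 1], [-0.001, 0, 0, 0, 0, 0, 1], [-0.001, 0, 0, 0, 0, 0, 1], [-0.001, 0.001, 0, 0, 0, 0, 1], [-0.001, 0, 0, 0, 0, 0, 1], [-0.001, 0, 0, 0, 0, 0, 1], [0, 0, 0, 0, 0, 0, 1], [-0.001, 0.001, 0, 0, 0, 0, 1]]])

```text
t: 26.88
eef_pos: [0.5765, 0.1188, 0.2613]
eef_rot: [0.468, 3.107, 0.0]
contact_force: [-0.4, 1.1, -1.7]
gripper_width: 0.0266
```

Request:
play_rows(commands=[[[0, 0, 0, 0, 0, 0, 1], [0, 0, 0, 0, 0, 0, 1], [0, 0, 0, 0, 0, 0, 1], [0, 0, 0, 0, 0, 0, 1], [0, 0, 0, 0, 0, 0, 1], [0, 0, 0, 0, 0, 0, 1], [0, 0, 0, 0, 0, 0, 1], [0, 0, 0, 0, 0, 0, 1], [0, 0, 0, 0, 0, 0, 1], [0, 0, 0, 0, 0, 0, 1]]])

```text
t: 28.12
eef_pos: [0.5765, 0.1188, 0.2613]
eef_rot: [0.468, 3.107, -0.0]
contact_force: [0.5, 0.8, -2.8]
gripper_width: 0.0267
```

```bash
python3 -c "
from h import *
t,a=look();print(t,[tuple(map(str,x)) for x in measure(a)])"
```

```text
28.125 [('amber', '0.112', '1.238', '331'), ('black', '0.195', '-3.033', '651'), ('black', '0.097', '2.797', '1253'), ('black', '0.119', '-1.85', '156'), ('black', '0.101', '1.34', '56')]
```

Request:
play_rows(commands=[[[0, 0, 0, 0, 0, 0, 1], [0, 0, 0, 0, 0, 0, 1], [0, 0, 0, 0, 0, 0, 1], [0, 0, 0, 0, 0, 0, 1], [0, 0, 0, 0, 0, 0, 1], [0, 0, 0, 0, 0, 0, 1], [0, 0, 0, 0, 0, 0, 1], [0, 0, 0, 0, 0, 0, 1], [0, 0, 0, 0, 0, 0, 1], [0, 0, 0, 0, 0, 0, 1]]])

```text
t: 29.42
eef_pos: [0.5765, 0.1188, 0.2613]
eef_rot: [-0.468, -3.107, -0.0]
contact_force: [0.2, 0.2, -2.2]
gripper_width: 0.0267
```

```bash
python3 -c "
from h import *
t,a=look();print(t,[tuple(map(str,x)) for x in measure(a)])
p=arm.get_state()['eef_pos'];d=p[:2]-C;print(p,np.arctan2(d[1],d[0]),proj('scene',p-[0,0,.11]),proj('scene',[*p[:2],.121]))
cv2.imwrite('pics/end.png',cv2.resize(a[140:290,240:400,::-1],None,fx=3,fy=3,interpolation=2))"
```

```text
29.425 [('amber', '0.113', '1.24', '327'), ('black', '0.192', '-3.041', '700'), ('black', '0.098', '2.796', '1255'), ('black', '0.119', '-1.85', '158'), ('black', '0.101', '1.342', '57')]
[0.57651993 0.11878995 0.26128584] 1.271230423689969 [351.70189103 221.69474562] [350.7639128 227.4687387]
```

View pics/end.png

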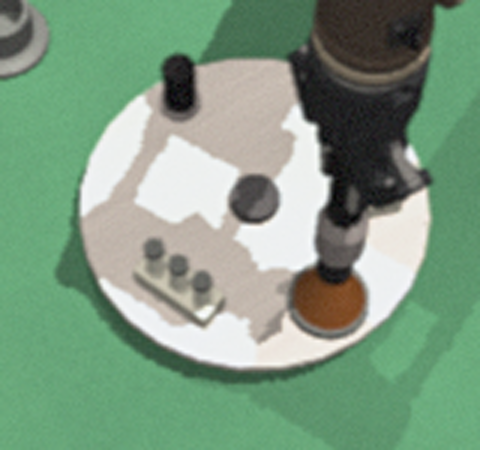

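The carousel is at rest: two readings 1.3 s apart differ by 0.002 rad. The head sits over the stopper (crop head bottom about (338,262), stopper about (334,268)), about 2 mm off sideways. Handing in.

```bash
python3 -c "
from cell import arm
print(arm.finish_job())"
```

```text
the job is handed in; nothing more can be done
None
```

The job is handed in with the carousel at rest and the probe held over the flask stopper. The hand-in gives no verdict, so what follows rests on my own measurements.

- **Probe:** I lifted it straight out of its holder. It stayed upright in the fingers, with the grip opening steady at about 27 mm.
- **Shove:** I pushed the post anticlockwise along an arc. The carousel coasted off at about 1.15–1.2 rad/s, a little above the one turn in six seconds asked for (1.05 rad/s). It was down to about 1.05 rad/s by t = 9.4 s.
- **Following:** I followed the flask from about t = 8.6 s until the carousel stopped. It turned faster than 0.25 rad/s until about t = 20 s. I checked the probe against camera readings of the flask roughly every 1.3 s. It was mostly within 5 mm of the stopper centre, up to about 10 mm during camera pauses, with the face roughly 3 cm above it.
- **Last checks:** Two pictures 1.3 s apart showed the carousel at the same angle to within 0.002 rad. The probe was about 2 mm off the stopper axis and about 3 cm above it. I saw no contact with the flask or tubes, and the bystanders looked untouched in the parts of the pictures I viewed.
- **Disagreements:**
  - The two cameras differed by about 5 mm in y, so I used the average.
  - Flask angles read from the amber colour and from the post differed by up to 0.05 rad, or 5 mm.
  - The carousel slowed about 10% less than the nominal drag predicts.

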